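# Slide the plate cassette home in the scanner

## Robot

A 7-joint arm with a two-finger parallel gripper is mounted at the origin on a cart in front of the work surface, level with it; the furniture and walls round the work are solid. World frame = base frame: x ahead of the robot, y to its left, z up, the work surface at z = 0. Lengths are in m, angles in degrees, forces in N, time in s.
With the tool pointing down it reaches from about 0.425 to 0.875 m from the base axis. Payload 4.7 kg.
Tool frame: the origin (TCP) lies between the finger pads; the fingertips stand 8 mm ahead of it and the grasp point (between the pads) lies 11 mm behind it; z points along the fingers, y is the line along which they close (so a half turn about z gives the same grasp; the last joint's range is limited). The gripper opens to 87 mm and grips with 3 to 60 N. Pads are 19 mm wide; open, the fingers measure 117 mm over their backs; the gripper's body (75 mm by 190 mm) begins 51 mm behind the grasp point.
Start: joints at [67.729, 18.392, -4.016, 83.108, 1.295, 78.541, -3.26], TCP at [0.255, -0.598, 0.231] pointing down, gripper open.
Joint ranges: [-163.93, 163.93], [-17.29, 119.83], [-79.2, 71.16], [3.27, 140.29], [-89.18, 269.18], [5.43, 117.66], [-154.24, 154.24]. Speed limits (degrees/s): [147.25, 147.25, 180, 180, 180, 180, 180].

## Interface

Orientations are given as [roll, pitch, yaw] about the fixed x, y, z axes, in that order (R = Rz(yaw) Ry(pitch) Rx(roll)).
In Python, from cell import env, viewer gives the robot as it stands. The module is installed in compiled form; this text tells all that it offers.
- The arm moves only by the tool arm_command, never from a script. Its argument "series" is a list of rows, each a list of 2 entries, a list of its own where there are three numbers: the shift along the tool's x, y, z in mm, then the turn about the tool's z in rad. A call has exactly 5 rows; each row is the pose to reach, as a shift and turn from the pose commanded when the call began, along the tool's axes at that moment; what a row does not reach only later rows make up. A row lasts 1/10 s, in which the tool goes at most 50 mm and 8.59 degrees, less where a joint would pass 70% of its speed; a pose out of reach is approached as far as the arm can. A call with a gripper value outside its range is refused whole. "grip" is the gripper command: -1 is fully open, 1 is shut, values between are in proportion, set as the call begins (left out, the last holds). The fingers move at their own pace and stop on an object; "grip_force" is the grip in N (left out, the last holds). Time passes only in rows, so rows that repeat a pose let the fingers close, or fill a call up. It gives the time, the measured TCP pose, the force, the opening and the grip force at its end, in the units of the state.
- env.get_obs(): the state, without advancing time (a new reading comes with each control period).
- viewer.read_camera(name): name is "side" or "top" or "wrist"; returns (picture, depth): 384x512x3 uint8, blue, green, red; 384x512 float32, m along the optical axis (not along the pixel's ray), 0 where there is no reading.
- viewer.calibration(name): a dict with "K" (3x3 intrinsics, pixels), "T" (4x4, takes a point from camera to world coordinates); the wrist camera has in their place "hand_eye" (4x4, takes a point from camera to tool coordinates, whose origin is the TCP and whose axes are the flange's). Camera axes: x right, y up, looking along -z (the intrinsics and any distortion apply to the point x, -y, -z); pixel columns grow to the right and rows downward; lengths in m; the calibration is good to about 2 mm. A picture is of the moment at which its call begins: read the wrist's pose just before it. calibration takes no time and is no camera call.
- env.sign_off(): hands the job in; it is judged then, once.
The state is a dict: "time_s": time; "qpos": joint angles; "joint_velocities": joint speeds; "effort": joint torques, N m; "tool_pos": TCP position; "tool_rot": TCP orientation; "force": force on the tool from outside, world axes, zero at the start; "wrist_torque": the same for the moment, N m; "grip_width": finger opening in m; "grasp_force": force on a finger pad.
Only numpy, scipy, OpenCV 4.12 (cv2) and the standard library are available. Lean on these libraries where they do the work, as an engineer would, in place of code of your own. Each camera call takes 0.05 s, during which the arm holds its last target. There are 200 camera calls.

## Task

Slide the black plate cassette flat across the apron, square against the metal guide fence, and push it into the scanner's slot until its leading edge just rests against the depth stop hidden inside. The stop was set by hand and is held only by friction, so feel for it gently and do not shove it out of its setting. Leave the scanner's surroundings (amber vial, beaker, timer) where they stand.

Things in the scene. Friction and masses are not known exactly. Their poses are not given: they have to be found in the camera images.
- scanner: low white plate scanner, fixed; its grey base reaches towards the robot as an apron. Origin: on the worktop under the middle of the slot's mouth; x points into the slot, y left when facing it, z up. In this frame, mm (also used below): base 6 thick, x -170 to 130, y -85 to 125; hood x 0 to 130, y -82 to 84.5, top at z 53
- slot_mouth (a point): middle of the slot's mouth at apron height (6 mm up), scanner's axes. Slot: z 6 to 18, y -61 to 61.5; lead-in of 8 mm at 45 degrees on the mouth's left side only, none on the right
- depth_zone (a point): point in the slot 76 mm behind the mouth, 12 mm up. Hidden depth stop: a cross bar 100 wide, its face within 14 mm before or behind this point (differs each time; not visible, not reported). Friction holds it; it slips above about 18 N. Sliding the cassette takes 1 to 2 N, a few N more where it rubs on the fence. With the cassette on the stop, 6 to 34 mm stick out of the mouth
- fence_face (a point): middle of the inner face of the aluminium guide fence, 60 mm before the mouth, 12 mm up. Fence: bar on the apron, x -120 to 0, y -75 to -61, top at z 18; its inner face runs on as the slot's right wall, so a cassette flat against it is lined up with the slot
- cassette: black flat cassette with a white plate in its top and an orange mark along its rear edge, loose, lying flat on the apron in front of the slot, skewed and away from the fence. 96 (x) x 120 (y) x 10 (z) mm, about 0.3 kg. Origin: centre of its underside; x points to its leading edge (towards the slot), y left, z up. Too wide to grasp: push its edges
- cassette_rear (a point): middle of the cassette's rear edge face (48 mm behind its centre, 5 mm up), axes as the cassette's. Cassette, apron and fence are smooth plastic and metal (friction about 0.3); pushed while skewed, it can wedge in the mouth
- cassette_nose (a point): middle of the cassette's leading edge face (48 mm ahead of its centre, 5 mm up), axes as the cassette's
- amber_vial: small amber vial with black cap, 33 mm wide, 60 mm tall, standing left of the apron; bystander; origin at its foot
- beaker: small clear beaker, 62 mm wide, 70 mm tall, standing right of the fence; bystander; origin at its foot
- timer: white kitchen-type timer, 66 x 66 x 18 mm, lying left of the apron's near corner; bystander; origin at its underside

How it is judged:
By the outcome, as a careful person would: the job done as asked, in the order asked, and still so for the second after the job is handed in, with the robot touching nothing.
It also fails if it takes over 67 s, if anything falls off the work surface, if the arm or the gripper's body presses on something with over 40 N, if the wrist force passes 120 N, or if a joint passes its speed limit or range.

## Working session

There is one attempt and no reset: what is moved stays moved. The work goes in short steps, Python scripts to look and compute and a tool call to move; the robot and the scene stay as the last step left them, time stands still between calls to the robot, and variables do not carry over. Pictures are saved under pics/ and viewed, at most 10 in all, crops included, and the job is handed in when it is done.

Besides the shell and the picture viewer there is one more tool, called after "Emit:" as name(argument=value, ...), one argument or row to a line, values as JSON. arm_command: Moves the arm, as the interface text tells. Its arguments: {"type":"object","properties":{"series":{"type":"array"},"grip":{"type":"number"},"grip_force":{"type":"number"}},"required":["series"]}

```bash
mkdir -p pics
cat > h.py <<'E'
import numpy as np, cv2
from cell import env, viewer
from scipy.spatial.transform import Rotation as R
def snap(n,f):
    p,d=viewer.read_camera(n); cv2.imwrite('pics/'+f,p); np.save('pics/'+f[:-4]+'.npy',d); return p,d
def world(n,uv,z):
    c=viewer.calibration(n); K,T=np.array(c['K']),np.array(c['T'])
    uv=np.array(uv,float).reshape(-1,2)
    r=np.c_[(uv-[K[0,2],K[1,2]])/[K[0,0],K[1,1]],np.ones(len(uv))]*[1,-1,-1]
    r=r@T[:3,:3].T; o=T[:3,3]
    return o+r*((z-o[2])/r[:,2])[:,None]
E
python3 - <<'E'
from h import *
o=env.get_obs()
for k,v in o.items(): print(k,np.round(v,3))
a,_=snap('top','t1.png');b,_=snap('side','s1.png')
cv2.imwrite('pics/t1b.png',a)
c=viewer.calibration('top');print(c)
print(viewer.calibration('wrist'))
E
```

```text
time_s 0.0
qpos [67.731 18.438 -4.016 83.176  1.294 78.541 -3.26 ]
joint_velocities [-0.017 -0.021 -0.009  0.069  0.027 -0.002 -0.148]
effort [-0.0000e+00 -4.9130e+01 -4.0400e-01 -3.1253e+01 -6.4000e-02  4.4000e-02
  0.0000e+00]
tool_pos [ 0.255 -0.597  0.229]
tool_rot [-1.7989e+02  5.0000e-03  2.3079e+01]
force [-0.636  0.195 -0.62 ]
wrist_torque [ 0.05  -0.022 -0.024]
grasp_force 0.0
grip_width 0.087
{'K': array([[498.56574229,   0.        , 256.65234425],
       [  0.        , 498.56574229, 185.49908067],
       [  0.        ,   0.        ,   1.        ]]), 'T': array([[ 0.02388027,  0.99821883, -0.05467085,  0.47891492],
       [-0.99965864,  0.02326341, -0.01189207,  0.13358985],
       [-0.01059906,  0.05493617,  0.99843361,  1.09474294],
       [ 0.        ,  0.        ,  0.        ,  1.        ]])}
{'K': array([[332.4785764 ,   0.        , 258.22488298],
       [  0.        , 332.4785764 , 187.14706377],
       [  0.        ,   0.        ,   1.        ]]), 'hand_eye': array([[-4.44426733e-04,  9.62481131e-01,  2.71348253e-01,
         7.42240186e-02],
       [ 9.99999630e-01,  6.27709115e-04, -5.88659074e-04,
        -1.40534159e-04],
       [-7.36901023e-04,  2.71347891e-01, -9.62481054e-01,
        -1.54331680e-01],
       [ 0.00000000e+00,  0.00000000e+00,  0.00000000e+00,
         1.00000000e+00]])}
```

View pics/t1.png

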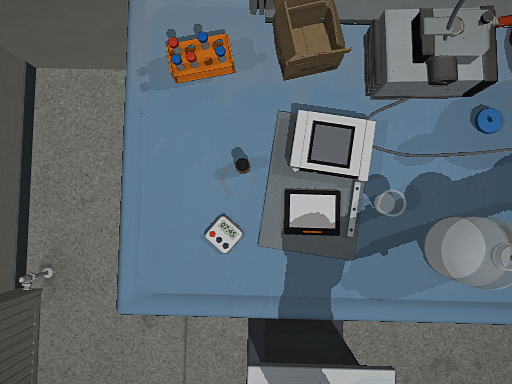

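View pics/s1.png

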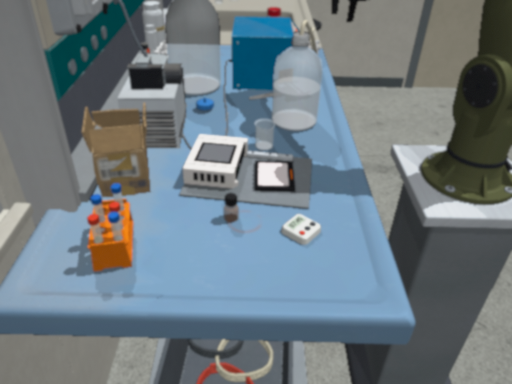

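The top view shows the scanner hood around (333,145), the fence strip from (361,180) to (351,237), the cassette at (285-341,190-236), the beaker at (390,202), the vial at (242,163) and the timer at (223,233). The side view agrees. Next I'll enlarge the top crop.

Run:
```python
from h import *
p=cv2.imread('pics/t1.png')
c=cv2.resize(p[95:270,250:410],None,fx=3.4,fy=3.4,interpolation=cv2.INTER_CUBIC)
cv2.imwrite('pics/t1c.png',c)
```

```text
(no output)
```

View pics/t1c.png

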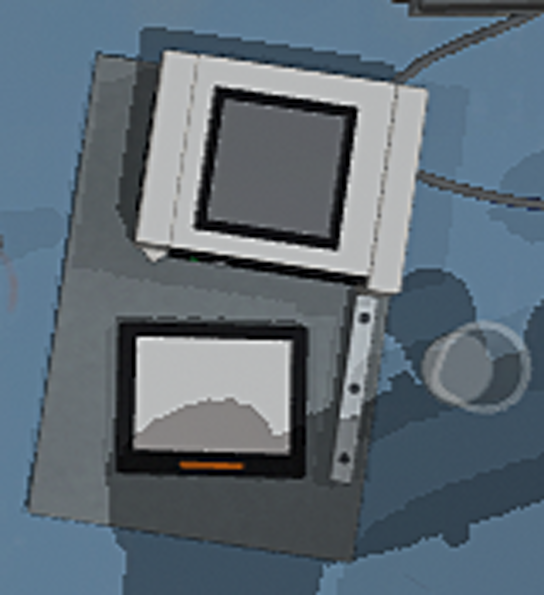

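The crop shows the base corners at (27,512), (353,562) and (97,53). The hood-top corners are (165,50), (428,88) and (402,293). The cassette corners are about (120,322), (308,325), (300,477) and (115,470), and the fence's inner edge runs from (357,295) to (332,480).

Run:
```python
from h import *
f=lambda a:np.array(a)/3.4+[250,95]
P=np.r_[world('top',f([[27,512],[353,562],[97,53]]),.006),world('top',f([[165,50],[428,88],[402,293]]),.053),world('top',f([[357,295],[332,480]]),.018)][:,:2]
M=np.array([[-170,125],[-170,-85],[130,125],[130,84.5],[130,-82],[0,-82],[0,-61],[-120,-61]])/1e3
# rigid fit
mc,pc=M.mean(0),P.mean(0)
H=(M-mc).T@(P-pc);U,S,V=np.linalg.svd(H);Rm=V.T@np.diag([1,np.linalg.det(V.T@U.T)])@U.T
t=pc-Rm@mc
yaw=np.degrees(np.arctan2(Rm[1,0],Rm[0,0]))
print('scanner',t.round(4),yaw.round(2)); print('res mm',((P-(M@Rm.T+t))*1e3).round(1).tolist())
p=cv2.imread('pics/t1.png')
hsv=cv2.cvtColor(p,cv2.COLOR_BGR2HSV)
sub=(p.max(2)<45).astype(np.uint8); m=np.zeros_like(sub); m[185:242,280:345]=sub[185:242,280:345]
cs,_=cv2.findContours(m,cv2.RETR_EXTERNAL,cv2.CHAIN_APPROX_NONE)
c=max(cs,key=cv2.contourArea); print(cv2.boundingRect(c))
W=world('top',c.reshape(-1,2),.016)[:,:2]
r=cv2.minAreaRect((W*1000).astype(np.float32)); print('cassette rect',r)
B=cv2.boxPoints(r)/1e3
print('hand corners',world('top',f([[120,322],[308,325],[300,477],[115,470]]),.016)[:,:2].round(4).tolist())
print('in scanner mm',((B-t)@Rm*1e3).round(1).tolist())
print('hand in scanner',((world('top',f([[120,322],[308,325],[300,477],[115,470]]),.016)[:,:2]-t)@Rm*1e3).round(1).tolist())
for n,uv,z in [('beaker',[390,203],.07),('vial',[242,164],.06),('timer',[223,233],.018)]:
    w=world('top',uv,z)[0,:2];print(n,w.round(3),((w-t)@Rm*1e3).round())
```

```text
scanner [ 0.5599 -0.0051] -7.25
res mm [[0.9, 0.3], [0.8, 0.4], [0.4, -0.2], [-1.5, -0.7], [-0.7, 1.5], [0.9, -0.3], [-1.3, -0.1], [0.4, -1.0]]
(284, 190, 56, 46)
cassette rect ((482.74664306640625, 26.737987518310547), (96.75847625732422, 118.55474090576172), 0.8494219779968262)
hand corners [[0.5303, 0.0842], [0.5312, -0.0353], [0.4348, -0.0316], [0.4364, 0.0855]]
in scanner mm [[-136.8, 73.8], [-120.1, -43.6], [-24.3, -30.0], [-41.0, 87.4]]
hand in scanner [[-40.6, 84.9], [-24.6, -33.5], [-120.7, -42.0], [-133.9, 74.3]]
beaker [ 0.505 -0.128] [ -38. -129.]
vial [0.58  0.178] [ -3. 184.]
timer [0.434 0.216] [-153.  204.]
```

```bash
cat >> h.py <<'E'
t0=np.array([.5599,-.0051]); YAW=-7.25; a_=np.radians(YAW); Rs=np.array([[np.cos(a_),-np.sin(a_)],[np.sin(a_),np.cos(a_)]])
def st(o=None):
    o=o or env.get_obs(); p=np.array(o['tool_pos'])
    print('t',round(o['time_s'],2),'scan',((p[:2]-t0)@Rs*1e3).round(1),'z',(p[2]*1e3).round(1),'rpy',np.round(o['tool_rot'],1),'F scan',(np.array(o['force'][:2])@Rs).round(2),'w',round(o['grip_width'],3))
def shift(sx,sy,z,yaw):
    "tool-frame shift (mm) and turn (rad) from now to scanner-frame mm target"
    o=env.get_obs(); p=np.array(o['tool_pos']); w=t0+Rs@(np.array([sx,sy])/1e3)
    Rt=R.from_euler('xyz',o['tool_rot'],degrees=True).as_matrix()
    d=Rt.T@(np.r_[w,z/1e3]-p)*1e3
    print('world',w.round(3),'shift',d.round(1),'turn',round(-np.radians((yaw-o['tool_rot'][2]+180)%360-180),3))
E
python3 - <<'E'
from h import *
d=np.load('pics/t1.npy'); c=viewer.calibration('top');K,T=c['K'],c['T']
v,u=np.mgrid[0:384,0:512]
P=np.stack([(u-K[0,2])/K[0,0]*d,-(v-K[1,2])/K[1,1]*d,-d],-1)@T[:3,:3].T+T[:3,3]
for z in (.1,.15,.2,.25,.3,.4):
    m=(d>0)&(P[...,2]>z)&(P[...,0]>.1)&(P[...,0]<.8)&(P[...,1]>-.6)&(P[...,1]<.3)
    m[:,:]&=True
    n,l,s,_=cv2.connectedComponentsWithStats(m.astype(np.uint8))
    print(z,[(s[i].tolist(),P[l==i].min(0).round(2).tolist(),P[l==i].max(0).round(2).tolist()) for i in range(1,n) if s[i,4]>30])
st(); shift(-80,115,120,YAW+90)
E
```

```text
0.1 [([372, 38, 126, 52, 5377], [0.73, -0.32, 0.1], [0.8, -0.08, 0.22]), ([282, 44, 70, 24, 686], [0.76, -0.03, 0.1], [0.8, 0.1, 0.18]), ([186, 51, 10, 11, 87], [0.78, 0.27, 0.1], [0.8, 0.29, 0.12]), ([215, 51, 10, 6, 41], [0.79, 0.22, 0.1], [0.8, 0.23, 0.12]), ([437, 216, 75, 74, 4634], [0.35, -0.32, 0.1], [0.48, -0.21, 0.27])]
0.15 [([386, 38, 111, 49, 4141], [0.73, -0.31, 0.15], [0.8, -0.1, 0.22]), ([289, 44, 9, 13, 76], [0.78, 0.07, 0.15], [0.8, 0.09, 0.17]), ([288, 47, 64, 18, 347], [0.76, -0.03, 0.15], [0.79, 0.09, 0.18]), ([447, 216, 65, 74, 4023], [0.35, -0.32, 0.15], [0.48, -0.21, 0.27])]
0.2 [([420, 38, 70, 43, 1339], [0.73, -0.27, 0.2], [0.8, -0.14, 0.22]), ([465, 224, 47, 62, 2272], [0.36, -0.31, 0.2], [0.47, -0.23, 0.27])]
0.25 [([497, 244, 15, 27, 311], [0.39, -0.28, 0.25], [0.44, -0.26, 0.27])]
0.3 []
0.4 []
t 0.1 scan [-228.2 -626.2] z 229.6 rpy [-179.9    0.    23.1] F scan [-0.28  0.26] w 0.087
world [0.495 0.119] shift [ 502.2 -564.8  110.5] turn -1.041
```

Emit:
arm_command(
  series=[
    [[0,0,-45],0],
    [[0,0,-90],0],
    [[20,-15,-130],0],
    [[58,-43,-130],0],
    [[96,-71,-130],0],
  ],
  grip=0.15,
)

```text
time_s: 0.6
tool_pos: [0.3156, -0.4947, 0.3617]
tool_rot: [179.9, -0.0, 23.0]
force: [1.0, -0.3, -0.4]
grip_width: 0.0553
grasp_force: 0.0
```

Emit:
arm_command(
  series=[
    [[38,-28,0],0],
    [[76,-56,0],0],
    [[114,-86,0],-0.1],
    [[140,-118,0],-0.22],
    [[164,-152,0],-0.35],
  ],
)

```text
time_s: 1.1
tool_pos: [0.4071, -0.2887, 0.3599]
tool_rot: [-180.0, 0.0, 43.5]
force: [0.4, -0.1, -0.1]
grip_width: 0.0373
grasp_force: 0.0
```

Run:
```python
from h import *
st(); shift(-80,115,120,YAW+90)
```

```text
t 1.1 scan [-115.7 -300.6] z 359.9 rpy [-180.     0.    43.5] F scan [ 0.39 -0.06] w 0.037
world [0.495 0.119] shift [ 344.5 -235.1  240.1] turn -0.685
```

Emit:
arm_command(
  series=[
    [[38,-26,0],-0.13],
    [[76,-52,0],-0.26],
    [[114,-78,0],-0.39],
    [[152,-104,0],-0.52],
    [[190,-130,0],-0.65],
  ],
  grip=-0.2,
)

```text
time_s: 1.6
tool_pos: [0.4562, -0.0643, 0.3603]
tool_rot: [-180.0, 0.0, 80.7]
force: [0.4, -1.1, 0.4]
grip_width: 0.0519
grasp_force: 0.0
```

Run:
```python
from h import *
st(); shift(-80,115,80,YAW+90)
```

```text
t 1.6 scan [-95.4 -71.8] z 360.3 rpy [-180.     0.    80.7] F scan [ 0.54 -0.99] w 0.052
world [0.495 0.119] shift [187.4   8.7 280.2] turn -0.036
```

Emit:
arm_command(
  series=[
    [[40,2,0],-0.03],
    [[80,4,10],-0.035],
    [[120,6,35],-0.035],
    [[155,8,70],-0.035],
    [[187,9,105],-0.035],
  ],
)

```text
time_s: 2.1
tool_pos: [0.4965, 0.1186, 0.2546]
tool_rot: [179.9, 0.0, 82.4]
force: [0.6, -0.5, -0.3]
grip_width: 0.052
grasp_force: 0.0
```

Emit:
arm_command(
  series=[
    [[0,0,40],0],
    [[0,0,80],0],
    [[0,0,120],0],
    [[0,0,160],0],
    [[0,0,175],0],
  ],
)

```text
time_s: 2.6
tool_pos: [0.4933, 0.1159, 0.0766]
tool_rot: [-179.6, 0.1, 82.4]
force: [-0.1, 0.3, 0.3]
grip_width: 0.0522
grasp_force: 0.0
```

Run:
```python
from h import *
snap('wrist','w1.png'); snap('top','t2.png')
st(); shift(-80,112,17,YAW+90)
```

```text
t 2.7 scan [-80.1 112.3] z 78.6 rpy [-179.7    0.    82.4] F scan [ 0.62 -0.31] w 0.052
world [0.495 0.116] shift [-0.2  0.4 61.6] turn -0.006
```

View pics/w1.png

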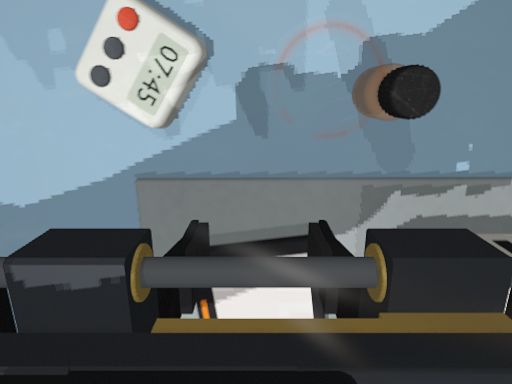

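The wrist view shows the timer at (140,60), the vial at (400,95) and the apron's left edge at row 180. The cassette edge is just inside the fingers at row 240, and the way down is clear.

Emit:
arm_command(
  series=[
    [[0,0,20],-0.006],
    [[0,0,40],-0.006],
    [[0,0,54],-0.006],
    [[0,0,60],-0.006],
    [[0,0,60],-0.006],
  ],
)

```text
time_s: 3.2
tool_pos: [0.4967, 0.1167, 0.0208]
tool_rot: [180.0, 0.0, 82.7]
force: [-0.4, 0.7, 0.2]
grip_width: 0.0522
grasp_force: 0.0
```

Run:
```python
from h import *
st(); shift(-80,70,17,YAW+90)
```

```text
t 3.2 scan [-78.  112.9] z 20.8 rpy [180.    0.   82.7] F scan [-0.45  0.68] w 0.052
world [0.489 0.074] shift [-42.9  -1.9   3.8] turn -0.001
```

Emit:
arm_command(
  series=[
    [[-2,0,3.5],0],
    [[-6,-1,3.5],0],
    [[-11,-2,3.5],0],
    [[-15,-2,3.5],0],
    [[-19,-2,3.5],0],
  ],
)

```text
time_s: 3.7
tool_pos: [0.4924, 0.0978, 0.0174]
tool_rot: [179.9, -0.0, 82.7]
force: [0.3, 1.0, -0.5]
grip_width: 0.0523
grasp_force: 0.4
```

Emit:
arm_command(
  series=[
    [[-4,0,0],0],
    [[-8,0,0],0],
    [[-12,0,0],0],
    [[-15,0,0],0],
    [[-17,0,0],0],
  ],
)

```text
time_s: 4.2
tool_pos: [0.4899, 0.0809, 0.017]
tool_rot: [-180.0, 0.0, 82.7]
force: [0.7, 0.3, 0.7]
grip_width: 0.0524
grasp_force: 0.4
```

Run:
```python
from h import *
st()
```

```text
t 4.2 scan [-80.3  76.5] z 17.0 rpy [-180.     0.    82.7] F scan [0.67 0.34] w 0.052
```

Emit:
arm_command(
  series=[
    [[-1,0,0],0],
    [[-2,0,0],0],
    [[-3,0,0],0],
    [[-4,0,0],0],
    [[-5,0,0],0],
  ],
)

```text
time_s: 4.7
tool_pos: [0.4894, 0.0775, 0.0171]
tool_rot: [180.0, -0.1, 82.7]
force: [0.3, 5.7, -1.1]
grip_width: 0.0524
grasp_force: 2.8
```

Emit:
arm_command(
  series=[
    [[-0.5,0,0],0],
    [[-1,0,0],0],
    [[-1.5,0,0],0],
    [[-2,0,0],0],
    [[-2.5,0,0],0],
  ],
)

```text
time_s: 5.2
tool_pos: [0.4894, 0.0774, 0.0173]
tool_rot: [179.9, -0.3, 82.8]
force: [0.9, 10.1, -0.5]
grip_width: 0.0517
grasp_force: 4.8
```

Run:
```python
from h import *
st()
p,_=snap('top','t3.png')
cv2.imwrite('pics/t3c.png',cv2.resize(p[95:270,250:410],None,fx=3.4,fy=3.4,interpolation=cv2.INTER_CUBIC))
```

```text
t 5.2 scan [-80.4  72.9] z 17.3 rpy [179.9  -0.3  82.8] F scan [-0.37 10.11] w 0.052
```

View pics/t3c.png

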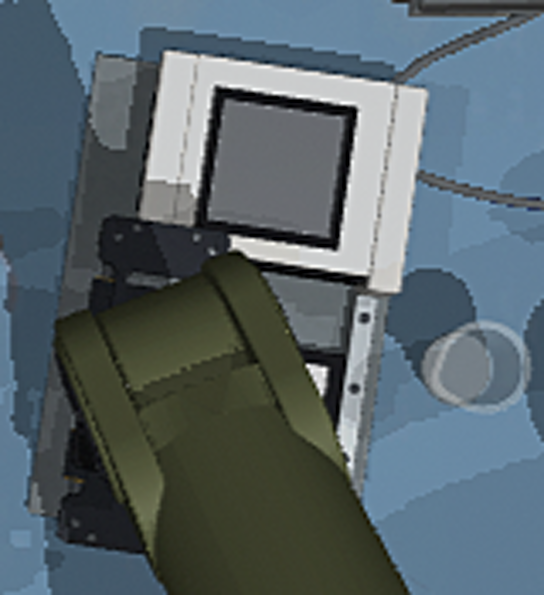

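The cassette's right edge, near (343,355), is on the fence and the push force is steady at 10 N. The rear approach is close to the arm's inner reach limit, so while the cassette is held against the fence I'll try dragging it forward with pad friction.

Emit:
arm_command(
  series=[
    [[0,5,0],0],
    [[0,10,0],0],
    [[0,15,0],0],
    [[0,20,0],0],
    [[0,25,0],0],
  ],
)

```text
time_s: 5.75
tool_pos: [0.5122, 0.0745, 0.0169]
tool_rot: [-179.8, -0.2, 82.8]
force: [-4.2, 8.6, 2.4]
grip_width: 0.0521
grasp_force: 4.2
```

Run:
```python
from h import *
st()
p,_=snap('top','t4.png')
# cassette visible front edge along fence: dark column left of fence
for a,b in [(338,'pre'),(0,'')]: pass
q=cv2.imread('pics/t3.png')
for n,i in (('t3',q),('t4',p)):
    print(n,[(v,i[v,335:356].max(1).tolist()) for v in range(188,206,2)])
```

```text
t 5.75 scan [-57.4  73. ] z 16.9 rpy [-179.8   -0.2   82.8] F scan [-5.23  8.02] w 0.052
t3 [(188, [121, 124, 121, 124, 123, 121, 120, 119, 123, 125, 126, 126, 125, 123, 110, 114, 66, 56, 36, 184, 144]), (190, [126, 125, 120, 119, 121, 121, 122, 120, 116, 117, 120, 120, 120, 120, 107, 117, 68, 51, 63, 199, 206]), (192, [46, 126, 127, 122, 122, 123, 122, 122, 122, 122, 122, 120, 122, 109, 112, 65, 55, 45, 116, 197, 194]), (194, [66, 28, 128, 129, 126, 123, 122, 123, 123, 123, 122, 122, 119, 108, 116, 68, 57, 35, 168, 194, 192]), (196, [72, 65, 53, 75, 74, 73, 71, 67, 126, 133, 132, 132, 116, 116, 122, 71, 53, 46, 191, 194, 191]), (198, [69, 71, 68, 29, 21, 17, 12, 23, 18, 32, 58, 58, 67, 68, 69, 67, 54, 80, 199, 197, 190]), (200, [69, 68, 73, 72, 28, 26, 25, 26, 27, 26, 29, 28, 30, 31, 28, 27, 23, 137, 195, 195, 190]), (202, [68, 69, 68, 68, 59, 244, 194, 180, 128, 69, 64, 28, 23, 27, 30, 26, 8, 178, 197, 196, 171]), (204, [70, 70, 72, 71, 66, 48, 216, 217, 209, 212, 229, 84, 16, 29, 29, 17, 46, 202, 202, 173, 168])]
t4 [(188, [73, 73, 76, 75, 76, 76, 75, 78, 80, 43, 32, 44, 55, 63, 59, 61, 67, 64, 40, 186, 145]), (190, [75, 78, 78, 77, 79, 80, 80, 78, 82, 88, 45, 28, 27, 29, 28, 29, 28, 16, 51, 202, 209]), (192, [81, 80, 81, 80, 81, 82, 84, 83, 85, 85, 86, 57, 53, 29, 29, 30, 27, 16, 122, 202, 197]), (194, [83, 84, 84, 83, 85, 86, 85, 86, 85, 86, 87, 82, 127, 51, 25, 29, 28, 0, 175, 197, 195]), (196, [68, 87, 86, 85, 86, 88, 87, 88, 89, 90, 89, 92, 93, 39, 26, 30, 23, 32, 197, 197, 192]), (198, [29, 71, 93, 89, 90, 89, 92, 91, 92, 93, 93, 95, 100, 87, 34, 28, 15, 83, 203, 199, 192]), (200, [59, 44, 79, 94, 94, 93, 95, 95, 97, 97, 97, 98, 101, 107, 79, 28, 3, 138, 196, 197, 192]), (202, [61, 61, 52, 85, 98, 98, 97, 99, 98, 100, 101, 102, 103, 106, 106, 63, 7, 180, 200, 199, 172]), (204, [61, 62, 60, 55, 71, 97, 105, 104, 103, 103, 105, 106, 105, 106, 110, 95, 54, 204, 205, 175, 171])]
```

Emit:
arm_command(
  series=[
    [[10,-2,0],0],
    [[25,-2,-10],0],
    [[25,-2,-50],0.14],
    [[10,-20,-90],0.28],
    [[-10,-50,-90],0.42],
  ],
)

```text
time_s: 6.3
tool_pos: [0.4677, 0.0693, 0.1129]
tool_rot: [179.5, -0.4, 58.5]
force: [0.6, -0.4, -0.1]
grip_width: 0.0524
grasp_force: 0.0
```

Run:
```python
from h import *
w=world('top',[[352.5,189.2]],.016)[:,:2]; print(((w-t0)@Rs*1e3).round(1))
st(); shift(-137,0,70,YAW)
```

```text
[[-17.9 -58.5]]
t 6.3 scan [-100.8   62.2] z 112.9 rpy [179.5  -0.4  58.5] F scan [ 0.68 -0.35] w 0.052
world [0.424 0.012] shift [-71.8  -7.8  42.4] turn 1.147
```

Emit:
arm_command(
  series=[
    [[-18,-2,0],0.14],
    [[-36,-4,0],0.28],
    [[-54,-6,0],0.42],
    [[-72,-8,0],0.56],
    [[-72,-8,0],0.7],
  ],
  grip=-0.42,
)

```text
time_s: 6.8
tool_pos: [0.4174, 0.0079, 0.1076]
tool_rot: [179.9, 0.1, 18.1]
force: [-0.2, -0.5, 1.0]
grip_width: 0.0617
grasp_force: 0.0
```

Emit:
arm_command(
  series=[
    [[0,0,0],0.14],
    [[0,0,0],0.28],
    [[0,0,0],0.42],
    [[0,0,0],0.44],
    [[0,0,0],0.44],
  ],
)

```text
time_s: 7.3
tool_pos: [0.4188, 0.0099, 0.1075]
tool_rot: [180.0, -0.0, -6.5]
force: [0.7, -0.0, -0.0]
grip_width: 0.0618
grasp_force: 0.0
```

Run:
```python
from h import *
st(); shift(-137,0,45,YAW)
p,_=snap('wrist','w2.png')
```

```text
t 7.3 scan [-141.9   -2.9] z 107.5 rpy [180.   -0.   -6.5] F scan [0.7  0.07] w 0.062
world [0.424 0.012] shift [ 4.9 -2.9 62.5] turn 0.013
```

View pics/w2.png

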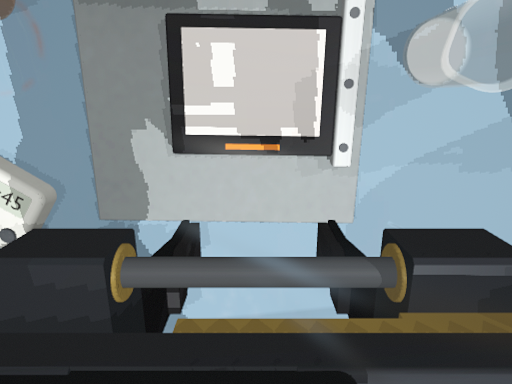

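The wrist view shows the cassette near the fence: corners about (167,14), (341,17), (336,155) and (173,153), with the fence edge from (345,0) to (333,165). The orange mark is at (252,147).

```bash
cat >> h.py <<'E'
def wworld(uv,z,o):
    c=viewer.calibration('wrist');K=np.array(c['K']);T=np.eye(4);T[:3,:3]=R.from_euler('xyz',o['tool_rot'],degrees=True).as_matrix();T[:3,3]=o['tool_pos'];T=T@c['hand_eye']
    uv=np.array(uv,float).reshape(-1,2)
    r=np.c_[(uv-[K[0,2],K[1,2]])/[K[0,0],K[1,1]],np.ones(len(uv))]*[1,-1,-1]
    r=r@T[:3,:3].T;q=T[:3,3]
    return q+r*((z-q[2])/r[:,2])[:,None]
def sc(P): return ((P[:,:2]-t0)@Rs*1e3).round(1)
E
python3 - <<'E'
from h import *
o=env.get_obs(); p=cv2.imread('pics/w2.png')
m=(p.max(2)<48).astype(np.uint8); m[175:]=0;m[:,350:]=0;m[:,:150]=0
c=max(cv2.findContours(m,cv2.RETR_EXTERNAL,cv2.CHAIN_APPROX_NONE)[0],key=cv2.contourArea).reshape(-1,2)
W=sc(wworld(c,.016,o)); r=cv2.minAreaRect(W.astype(np.float32)); print(r); print(cv2.boxPoints(r).round(1).tolist())
ins=[]
for v in range(20,160,10):
    w=np.where(p[v,330:362].min(1)>140)[0]
    ins.append((330+w[0],v))
F=sc(wworld(ins,.018,o)); print('fence inner',np.polyfit(F[:,0],F[:,1],1), F[[0,-1]].tolist())
E
```

```text
((-63.65000915527344, 2.0999908447265625), (93.69998168945312, 118.19998168945312), -0.0)
[[-110.5, 61.20000076293945], [-110.5, -57.0], [-16.799999237060547, -57.0], [-16.799999237060547, 61.20000076293945]]
fence inner [ 1.19159144e-03 -5.82260192e+01] [[-19.7, -58.0], [-107.1, -58.5]]
```

Emit:
arm_command(
  series=[
    [[0,-1,25],0.006],
    [[1,-3,50],0.013],
    [[2,-3,72],0.013],
    [[2,-3,86],0.013],
    [[2,-3,90],0.013],
  ],
)

```text
time_s: 7.85
tool_pos: [0.4197, 0.0127, 0.0157]
tool_rot: [-180.0, 0.2, -7.3]
force: [-0.3, 0.9, 0.5]
grip_width: 0.0621
grasp_force: 0.0
```

Run:
```python
from h import *
st(); shift(-125,0,17,YAW)
```

```text
t 7.85 scan [-1.414e+02 -1.000e-01] z 15.7 rpy [-180.     0.2   -7.3] F scan [-0.42  0.83] w 0.062
world [0.436 0.011] shift [16.4 -0.1 -1.4] turn -0.0
```

Emit:
arm_command(
  series=[
    [[4,0,-1],0],
    [[8,0,-1],0],
    [[12,0,-1],0],
    [[16,0,-1],0],
    [[20,0,-1],0],
  ],
)

```text
time_s: 8.35
tool_pos: [0.4411, 0.0098, 0.0184]
tool_rot: [180.0, 0.0, -7.4]
force: [-1.5, 1.0, 0.9]
grip_width: 0.0615
grasp_force: 0.6
```

Emit:
arm_command(
  series=[
    [[2,0,0],0],
    [[4,0,0],0],
    [[6,0,0],0],
    [[8,0,0],0],
    [[10,0,0],0],
  ],
)

```text
time_s: 8.85
tool_pos: [0.4508, 0.0086, 0.018]
tool_rot: [180.0, 0.0, -7.4]
force: [-0.4, -0.5, -0.8]
grip_width: 0.062
grasp_force: 0.5
```

Emit:
arm_command(
  series=[
    [[2,0,0],0],
    [[4,0,0],0],
    [[6,0,0],0],
    [[8,0,0],0],
    [[10,0,0],0],
  ],
)

```text
time_s: 9.35
tool_pos: [0.4608, 0.0072, 0.018]
tool_rot: [180.0, 0.0, -7.4]
force: [-1.4, -0.1, -0.5]
grip_width: 0.0615
grasp_force: 0.4
```

Run:
```python
from h import *
st()
o=env.get_obs(); p,_=snap('wrist','w3.png')
```

```text
t 9.35 scan [-99.9  -0.3] z 18.0 rpy [180.    0.   -7.4] F scan [-1.35 -0.25] w 0.061
```

View pics/w3.png

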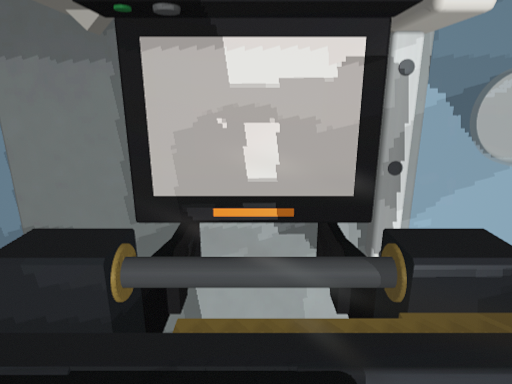

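The cassette (top rows 15-220) has entered the mouth, and its right edge at (385,60)-(375,215) is flush along the fence. I'll continue.

Emit:
arm_command(
  series=[
    [[4,0,0.5],0],
    [[8,0,1],0],
    [[12,0,1],0],
    [[16,0,1],0],
    [[20,0,1],0],
  ],
)

```text
time_s: 9.9
tool_pos: [0.4809, 0.0047, 0.017]
tool_rot: [180.0, -0.0, -7.4]
force: [-1.6, -0.0, -0.5]
grip_width: 0.0618
grasp_force: 0.6
```

Emit:
arm_command(
  series=[
    [[3,0,0],0],
    [[6,0,0],0],
    [[9,0,0],0],
    [[12,0,0],0],
    [[15,0,0],0],
  ],
)

```text
time_s: 10.4
tool_pos: [0.4955, 0.0028, 0.017]
tool_rot: [180.0, 0.0, -7.4]
force: [-0.7, -0.7, 0.9]
grip_width: 0.0616
grasp_force: 0.5
```

Emit:
arm_command(
  series=[
    [[1,0,0],0],
    [[2,0,0],0],
    [[3,0,0],0],
    [[4,0,0],0],
    [[5,0,0],0],
  ],
)

```text
time_s: 10.9
tool_pos: [0.5003, 0.0021, 0.017]
tool_rot: [180.0, 0.0, -7.4]
force: [-1.8, 0.5, 0.2]
grip_width: 0.0618
grasp_force: 0.5
```

Emit:
arm_command(
  series=[
    [[0.6,0,0],0],
    [[1.2,0,0],0],
    [[1.8,0,0],0],
    [[2.4,0,0],0],
    [[3,0,0],0],
  ],
)

```text
time_s: 11.4
tool_pos: [0.5033, 0.0018, 0.017]
tool_rot: [180.0, 0.0, -7.4]
force: [-1.4, 0.6, 0.2]
grip_width: 0.0621
grasp_force: 0.5
```

Emit:
arm_command(
  series=[
    [[0.8,0,0],0],
    [[1.6,0,0],0],
    [[2.4,0,0],0],
    [[3.2,0,0],0],
    [[4,0,0],0],
  ],
)

```text
time_s: 11.9
tool_pos: [0.5073, 0.0012, 0.017]
tool_rot: [180.0, 0.0, -7.4]
force: [-0.6, 0.0, -0.0]
grip_width: 0.0614
grasp_force: 0.5
```

Emit:
arm_command(
  series=[
    [[0.4,0,0],0],
    [[0.8,0,0],0],
    [[1.2,0,0],0],
    [[1.6,0,0],0],
    [[2,0,0],0],
  ],
)

```text
time_s: 12.4
tool_pos: [0.5092, 0.001, 0.017]
tool_rot: [180.0, -0.0, -7.4]
force: [-2.0, 0.3, 0.5]
grip_width: 0.062
grasp_force: 0.5
```

Emit:
arm_command(
  series=[
    [[0.4,0,0],0],
    [[0.8,0,0],0],
    [[1.2,0,0],0],
    [[1.6,0,0],0],
    [[2,0,0],0],
  ],
)

```text
time_s: 12.9
tool_pos: [0.5112, 0.0007, 0.017]
tool_rot: [180.0, -0.0, -7.4]
force: [-0.6, 0.6, 0.7]
grip_width: 0.0615
grasp_force: 0.5
```

Emit:
arm_command(
  series=[
    [[0.3,0,0],0],
    [[0.6,0,0],0],
    [[0.9,0,0],0],
    [[1.2,0,0],0],
    [[1.5,0,0],0],
  ],
)

```text
time_s: 13.4
tool_pos: [0.5127, 0.0005, 0.017]
tool_rot: [180.0, -0.0, -7.4]
force: [-1.0, 0.3, 0.2]
grip_width: 0.0618
grasp_force: 0.5
```

Emit:
arm_command(
  series=[
    [[0.4,0,0],0],
    [[0.8,0,0],0],
    [[1.2,0,0],0],
    [[1.6,0,0],0],
    [[2,0,0],0],
  ],
)

```text
time_s: 13.9
tool_pos: [0.5147, 0.0003, 0.017]
tool_rot: [180.0, -0.0, -7.4]
force: [-1.0, 0.5, 0.4]
grip_width: 0.0617
grasp_force: 0.5
```

Emit:
arm_command(
  series=[
    [[0.3,0,0],0],
    [[0.6,0,0],0],
    [[0.9,0,0],0],
    [[1.2,0,0],0],
    [[1.5,0,0],0],
  ],
)

```text
time_s: 14.4
tool_pos: [0.5162, 0.0001, 0.017]
tool_rot: [180.0, 0.0, -7.4]
force: [-0.6, -0.0, 1.0]
grip_width: 0.0615
grasp_force: 0.5
```

Emit:
arm_command(
  series=[
    [[0.4,0,0],0],
    [[0.8,0,0],0],
    [[1.2,0,0],0],
    [[1.6,0,0],0],
    [[2,0,0],0],
  ],
)

```text
time_s: 14.9
tool_pos: [0.5178, -0.0001, 0.017]
tool_rot: [180.0, 0.1, -7.4]
force: [-3.1, 1.2, 1.7]
grip_width: 0.0614
grasp_force: 1.4
```

Emit:
arm_command(
  series=[
    [[0.3,0,0],0],
    [[0.6,0,0],0],
    [[0.9,0,0],0],
    [[1.2,0,0],0],
    [[1.5,0,0],0],
  ],
)

```text
time_s: 15.4
tool_pos: [0.5179, -0.0002, 0.0166]
tool_rot: [180.0, 0.2, -7.4]
force: [-6.9, 0.6, 3.9]
grip_width: 0.0617
grasp_force: 3.5
```

Emit:
arm_command(
  series=[
    [[0.2,0,0],0],
    [[0.4,0,0],0],
    [[0.6,0,0],0],
    [[0.8,0,0],0],
    [[0.8,0,0],0],
  ],
)

```text
time_s: 15.9
tool_pos: [0.5179, -0.0002, 0.0164]
tool_rot: [179.9, 0.3, -7.4]
force: [-8.2, 0.8, 4.9]
grip_width: 0.062
grasp_force: 4.1
```

Run:
```python
from h import *
st(); p,_=snap('wrist','w4.png')
```

```text
t 15.9 scan [-42.3  -0.5] z 16.4 rpy [179.9   0.3  -7.4] F scan [-8.27 -0.26] w 0.062
```

View pics/w4.png

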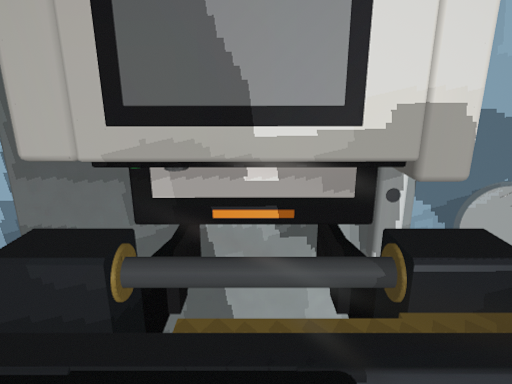

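The cassette is in the slot with its rear strip showing at rows 168-222, straight and along the fence. It is held firm at 8 N with no further travel, and about 29 mm sticks out, so it is on the stop. I'll retreat.

Emit:
arm_command(
  series=[
    [[-3,0,0],0],
    [[-8,0,0],0],
    [[-18,0,0],0],
    [[-30,0,0],0],
    [[-40,0,0],0],
  ],
)

```text
time_s: 16.45
tool_pos: [0.4795, 0.0048, 0.017]
tool_rot: [180.0, 0.0, -7.4]
force: [0.5, 0.4, 0.5]
grip_width: 0.0615
grasp_force: 0.0
```

Emit:
arm_command(
  series=[
    [[0,0,-20],0],
    [[0,0,-50],0],
    [[0,0,-90],0],
    [[0,0,-120],0],
    [[0,0,-120],0],
  ],
)

```text
time_s: 16.95
tool_pos: [0.4834, 0.0048, 0.1414]
tool_rot: [179.9, -0.5, -7.4]
force: [-0.3, -0.6, -0.2]
grip_width: 0.0619
grasp_force: 0.0
```

Run:
```python
from h import *
o=env.get_obs(); st(o); p,_=snap('wrist','w5.png')
```

```text
t 16.95 scan [-77.1   0.2] z 141.4 rpy [179.9  -0.5  -7.4] F scan [-0.22 -0.59] w 0.062
```

View pics/w5.png

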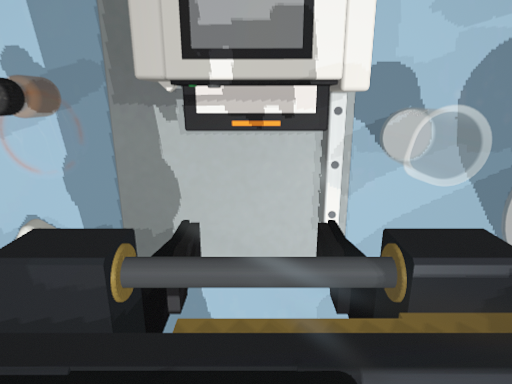

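The cassette sits square in the slot, with its rear edge at row 130 from (185,130) to (328,130) and its right side on the fence at (329,110). The beaker and vial are where they were. I'll do one numeric check and then hand in.

Run:
```python
from h import *
o=env.get_obs(); p=cv2.imread('pics/w5.png')
pts=[]
for u in range(192,324,8):
    w=np.where(p[100:150,u].max(1)<60)[0]; pts.append((u,100+w[-1]+.5))
W=sc(wworld(pts,.016,o)); k=np.polyfit(W[:,1],W[:,0],1); print('rear x',k[1].round(1),'skew deg',np.degrees(k[0]).round(2))
for u,v in ((328,115),(331,115)): print(sc(wworld([[u,v]],.017,o)))
env.sign_off()
```

```text
rear x -32.4 skew deg 0.2
[[-20.8 -57.5]]
[[-20.9 -59.9]]
the job is handed in; nothing more can be done
```

The cassette is in the slot, flat against the fence and square to about 0.2°, resting on the depth stop. The stop was felt at about 8 N, well below its 18 N slip force; the job took about 17 s, nothing around the scanner was touched, and it has been handed in.

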